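# Swap two hand trays at the setting bench and build the covered feed stack

### The arm

A 6-joint arm with a two-finger parallel gripper is mounted at the origin on a cart in front of the work surface, level with it; the furniture and walls round the work are solid. World frame = base frame: x ahead of the robot, y to its left, z up, the work surface at z = 0. Lengths are in m, angles in rad, forces in N, time in s.
With the tool pointing down it reaches from about 0.25 to 0.775 m from the base axis. Payload 4 kg.
Tool frame: the origin (TCP) lies on the centre line of the jaws, within the pads' length; the fingertips stand 14 mm ahead of it and the grasp point (between the pads) lies 5 mm behind it; z points along the fingers, y is the line along which they close (so a half turn about z gives the same grasp; the last joint's range is limited). The gripper opens to 94 mm and grips with 3 to 60 N. Pads are 16 mm wide; open, the fingers measure 119 mm over their backs; the gripper's body (75 mm by 177 mm) begins 78 mm behind the grasp point.
Start: joints at [-0.103, 0.087, 1.371, -0, 1.684, -0.103], TCP at [0.55, -0, 0.22] pointing down, gripper open.
Joint ranges: [-3.1, 3.1], [-0.76, 2.03], [0.27, 2.55], [-1.08, 4.22], [0.17, 2.65], [-2.57, 2.57]. Speed limits (rad/s): [2.79, 2.79, 3.14, 3.14, 3.14, 3.14].

### API

Orientations are given as a rotation vector (axis times angle).
In Python, from bench import move_to, move_l, movej, ungrasp, clamp, sleep, solve_ik, state, snapshot, camera_params, MotionError, job_done gives the robot as it stands. The module is installed in compiled form; this text tells all that it offers. Calls block until the motion is done:
- move_to(position, orientation): joint-space move of the TCP to a pose.
- move_l(position, feed=0.15, frame=None, f_stop=None): straight line of the TCP; frame=None keeps the orientation; feed is the mean speed in m/s. With f_stop (N) it stops when the force on the tool has changed by that much, and returns True; else False.
- movej(angles): joint-space move.
- ungrasp() and clamp(): open the fingers fully, or close them until they stop; the grip force is fixed at half the most.
- sleep(seconds).
- solve_ik(position, orientation): joint angles nearest the present ones, or None.
- state(): the state.
- snapshot(name): name is "scene" or "side" or "wrist"; returns (picture, depth): 480x640x3 uint8, red, green, blue; 480x640 float32, m along the optical axis (not along the pixel's ray), 0 where there is no reading.
- camera_params(name): a dict with "mtx" (3x3 intrinsics, pixels), "D" ([k1, k2, p1, p2, k3] as OpenCV has them; the pictures are not rectified), "origin" and "rotation" of the camera in the world; the wrist camera has in their place "T_tool_cam" (4x4, takes a point from camera to tool coordinates, whose origin is the TCP and whose axes are the flange's). Camera axes: x right, y down, z forward; pixel columns grow to the right and rows downward; lengths in m; the calibration is good to about 2 mm. A picture is of the moment at which its call begins: read the wrist's pose just before it. camera_params takes no time and is no camera call.
A pose or a line that the arm cannot do raises MotionError and nothing moves.
- job_done(): hands the job in; it is judged then, once.
The state is a dict: "time": time; "q": joint angles; "joint_velocities": joint speeds; "tau": joint torques, N m; "tcp_pos": TCP position; "eef_rot": TCP orientation; "force": force on the tool from outside, world axes, zero at the start; "ft_torque": the same for the moment, N m; "finger_gap": finger opening in m; "finger_force": force on a finger pad.
Only numpy, scipy, OpenCV 4.12 (cv2) and the standard library are available. Lean on these libraries where they do the work, as an engineer would, in place of code of your own. Each camera call takes 0.05 s, during which the arm holds its last target. There are 200 camera calls.

### The job

The blue feed nest still holds the empty cream tray, while the amber tray of minute hands was left in the grey return nest: swap the two, resting one of them on a free spot such as the cork pad meanwhile. Hour hands are set first, so then stack the green tray of hour hands on top of the amber tray and close the stack with the dust cover, with the chamfered ends matched and every tray and the cover fully seated in the rim below it. Keep trays and cover level and set them down rather than drop them, and leave the bottle, the loupe and the glass jar where they stand.

Things in the scene. Friction and masses are not known exactly. Their poses are not given: they have to be found in the camera images.
- cream_tray: Empty cream tray 96 (own x) x 64 (own y) x 24 high, +x corners chamfered 14 mm; origin: underside centre, z up. Walls z 6 to 24, grip across the 64. 90 g. Foot (z 0 to 6, 87x55) drops into a tray rim or nest (mouth 91x59), one way round only. Seated, its origin is 18 mm above that of the tray below, 8 above a nest's. Starts in the blue nest, belongs in the grey one.
- amber_tray: Amber-yellow tray with long dark minute hands in it; shape, axes, origin and grip as the cream tray. Foot (z 0 to 6, 87x55) drops into a tray rim or nest (mouth 91x59), one way round only. Seated, its origin is 18 mm above that of the tray below, 8 above a nest's. Starts in the grey nest, belongs in the blue one.
- green_tray: Pale green tray with short blue hour hands in it; shape, axes, origin and grip as the cream tray. Foot (z 0 to 6, 87x55) drops into a tray rim or nest (mouth 91x59), one way round only. Seated, its origin is 18 mm above that of the tray below, 8 above a nest's. Starts on the bench, belongs on the amber tray.
- dust_cover: Dust cover, dark frame and clear pane, 96 (own x) x 64 (own y), +x corners chamfered, same foot as the trays (z 0 to 6), plate z 6 to 10, grip bar 38 (x) x 14 (y), z 10 to 31: grip across the 14. Origin: underside centre, z up; 18 mm above the tray's when seated. About 80 g. Starts on the bench, belongs on the green tray.
- feed_nest: Blue nest. Fixed locating plate 112 by 80 by 8 with a raised rim 96 by 64 (walls 2.5 thick, z 8 to 13), its long side along its own x, chamfered corners at its +x end; takes a tray foot, whose underside then rests on the plate at z 8. Origin: centre of the underside, on the bench.
- return_nest: Grey nest. Fixed locating plate 112 by 80 by 8 with a raised rim 96 by 64 (walls 2.5 thick, z 8 to 13), its long side along its own x, chamfered corners at its +x end; takes a tray foot, whose underside then rests on the plate at z 8. Origin: centre of the underside, on the bench.
- cork_pad: Flat cork pad 120 by 90 (own x by y), 3 thick, fixed on the bench, empty: a free spot on which a tray can be rested. Origin: centre of its underside, on the bench.
- red_cap_bottle: White bottle with a red cap, 29 across, 61 high. A bystander: leave it where it stands. Origin: centre of the underside, z up.
- loupe: Black eye loupe, 37 across, 32 high. A bystander: leave it where it stands. Origin: centre of the underside, z up.
- glass_jar: Round glass dish with a black knobbed lid, 60 across, 36 high. A bystander: leave it where it stands. Origin: centre of the underside, z up.

How it is judged:
At the end, for the whole second after the job is handed in: Amber tray seated in the blue nest, green on amber, cover on green, cream tray in the grey nest: each within 5 mm sideways, 2 mm in height and 0.1 rad in yaw of its seat, level within 0.05 rad, released and at rest (horizontal distance between amber_tray and feed_nest below 0.005 m and z of amber_tray in the frame of feed_nest between 0.006 and 0.01 m and angle between the x axis of amber_tray and the x axis of feed_nest, either way round below 0.1 rad and angle between each of amber_tray, green_tray, dust_cover, cream_tray's own z axis and vertical below 0.05 rad and linear speed of each of amber_tray, green_tray, dust_cover, cream_tray below 0.01 m/s and horizontal distance between green_tray and amber_tray below 0.005 m and z of green_tray in the frame of amber_tray between 0.016 and 0.02 m and angle between the x axis of green_tray and the x axis of amber_tray, either way round below 0.1 rad and horizontal distance between dust_cover and green_tray below 0.005 m and z of dust_cover in the frame of green_tray between 0.016 and 0.02 m and angle between the x axis of dust_cover and the x axis of green_tray, either way round below 0.1 rad and horizontal distance between cream_tray and return_nest below 0.005 m and z of cream_tray in the frame of return_nest between 0.006 and 0.01 m and angle between the x axis of cream_tray and the x axis of return_nest, either way round below 0.1 rad); the robot touches nothing.
It fails at once if a tray or the cover was tipped by more than 0.35 rad (angle between any of cream_tray, amber_tray, green_tray, dust_cover's own z axis and vertical above 0.35 rad).
It fails at once if a tray or the cover was dropped or thrown (moving faster than 0.7 m/s, a fall of about 25 mm, with no finger touching it) ((linear speed of cream_tray above 0.7 m/s and contact force between the fingers and cream_tray below 0.01 N) or (linear speed of amber_tray above 0.7 m/s and contact force between the fingers and amber_tray below 0.01 N) or (linear speed of green_tray above 0.7 m/s and contact force between the fingers and green_tray below 0.01 N) or (linear speed of dust_cover above 0.7 m/s and contact force between the fingers and dust_cover below 0.01 N)).
It fails at once if a bystander was moved by more than 20 mm or tipped over (distance of any of red_cap_bottle, loupe, glass_jar from where it was at the start of the episode above 0.02 m or angle between any of red_cap_bottle, loupe, glass_jar's own z axis and vertical above 0.5 rad).
It also fails if it takes over 131 s, if anything falls off the work surface, if the arm or the gripper's body presses on something with over 40 N, if the wrist force passes 120 N, or if a joint passes its speed limit or range.

## Working session

There is one attempt and no reset: what is moved stays moved. The work goes in short steps, each a Python script; the robot and the scene stay as the last script left them, time stands still between calls to the robot, and variables do not carry over. Pictures are saved under pics/ and viewed, at most 14 in all, crops included, and the job is handed in when it is done.

```bash
ls; mkdir -p pics
python3 - <<'E'
from bench import *
import cv2,numpy as np
np.set_printoptions(precision=4,suppress=True)
for n in ("scene","side"):
    p,d=snapshot(n); np.savez(f"{n}0.npz",p=p,d=d); cv2.imwrite(f"pics/{n}0.png",p[:,:,::-1])
for n in ("scene","side","wrist"): print(n,camera_params(n))
print(state())
E
```

```text
pics
scene {'mtx': array([[594.0659,   0.    , 329.2705],
       [  0.    , 594.0659, 236.3397],
       [  0.    ,   0.    ,   1.    ]]), 'D': array([-0.0578,  0.    ,  0.    ,  0.    ,  0.    ]), 'origin': array([ 0.0166, -0.5312,  0.4197]), 'rotation': array([-1.9161,  0.7302, -0.4763])}
side {'mtx': array([[442.3339,   0.    , 322.0662],
       [  0.    , 442.3339, 241.6274],
       [  0.    ,   0.    ,   1.    ]]), 'D': array([0.0342, 0.    , 0.    , 0.    , 0.    ]), 'origin': array([ 0.1897, -0.6178,  0.5067]), 'rotation': array([-2.1137,  0.5011, -0.295 ])}
wrist {'mtx': array([[335.9277,   0.    , 317.1678],
       [  0.    , 335.9277, 241.8127],
       [  0.    ,   0.    ,   1.    ]]), 'D': array([-0.061,  0.   ,  0.   ,  0.   ,  0.   ]), 'T_tool_cam': array([[-0.    , -0.9726, -0.2324,  0.0665],
       [ 1.    ,  0.0001, -0.0003, -0.    ],
       [ 0.0003, -0.2324,  0.9726, -0.1657],
       [ 0.    ,  0.    ,  0.    ,  1.    ]])}
{'time': 0.1, 'q': array([-0.1031,  0.0879,  1.3721, -0.    ,  1.6836, -0.1031]), 'joint_velocities': array([-0.0002, -0.0025, -0.0026,  0.0003,  0.0008, -0.0009]), 'tau': array([  0.0023, -34.1257, -30.3302,   0.0719,   0.0306,  -0.0001]), 'tcp_pos': array([0.5495, 0.    , 0.2184]), 'eef_rot': array([-2.2203, -2.2204,  0.002 ]), 'force': array([ 0.8301,  0.3182, -0.3519]), 'ft_torque': array([ 0.0783, -0.0106,  0.0087]), 'finger_force': 0.0, 'finger_gap': 0.09375309108118814}
```

View pics/scene0.png

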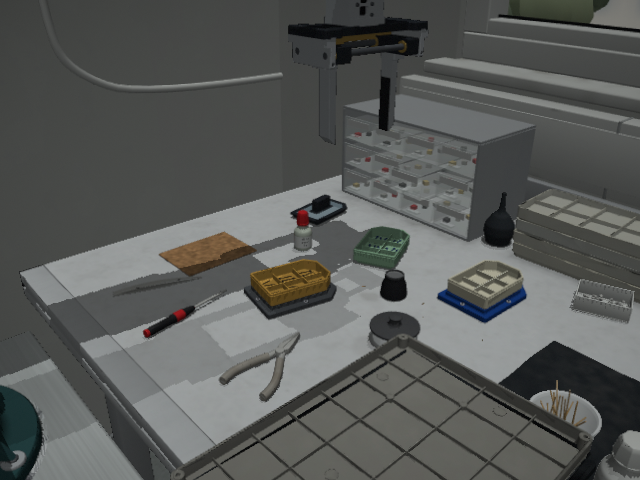

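View pics/side0.png

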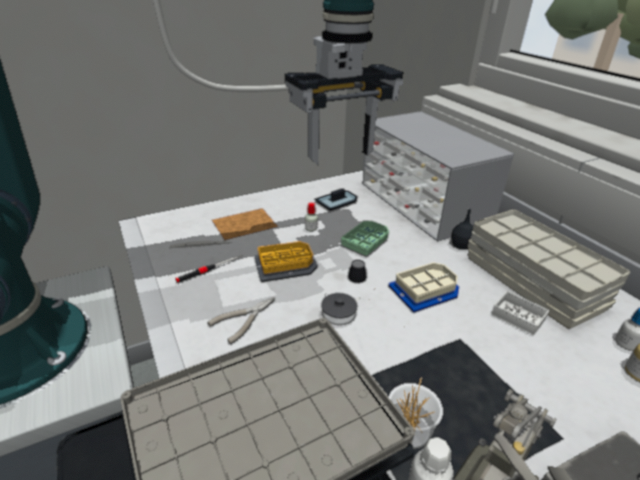

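The scene view shows the cork pad (208,253), dust cover (320,208), bottle (303,232), green tray (381,246), amber tray in the grey nest (291,285), loupe (394,285), jar (395,330) and cream tray in the blue nest (484,285). I'll get rough positions from depth next.

```bash
cat > h.py <<'E'
from bench import *
import cv2,numpy as np
from scipy.spatial.transform import Rotation as R
np.set_printoptions(precision=4,suppress=True)
def rays(cp,uv):
    n=cv2.undistortPoints(np.array(uv,float).reshape(-1,1,2),cp["mtx"],cp["D"]).reshape(-1,2)
    return np.c_[n,np.ones(len(n))]
def campose(name,st=None):
    cp=camera_params(name)
    if name!="wrist": return R.from_rotvec(cp["rotation"]).as_matrix(),cp["origin"],cp
    T=cp["T_tool_cam"]; Rt=R.from_rotvec(st["eef_rot"]).as_matrix()
    return Rt@T[:3,:3],Rt@T[:3,3]+st["tcp_pos"],cp
def onplane(name,uv,z,st=None):
    Rc,o,cp=campose(name,st); r=rays(cp,uv)@Rc.T
    return o+r*((z-o[2])/r[:,2])[:,None]
def cloud(name,d,st=None):
    Rc,o,cp=campose(name,st); v,u=np.mgrid[:480,:640]
    return ((rays(cp,np.c_[u.ravel(),v.ravel()])*d.ravel()[:,None])@Rc.T+o).reshape(480,640,3)
def down(yaw):
    "rotvec: tool z down, tool y (closing) along world yaw angle"
    y=np.array([np.cos(yaw),np.sin(yaw),0]); z=np.array([0,0,-1.])
    return R.from_matrix(np.c_[np.cross(y,z),y,z]).as_rotvec()
E
python3 - <<'E'
from h import *
pts=dict(cork=(208,253),cover=(320,208),bottle=(303,218),green=(381,246),amber=(291,285),loupe=(394,275),jar=(395,322),cream=(484,285),box=(400,160),bulb=(500,225),boxbot=(345,190),boxr=(474,236))
for n in("scene","side"):
    z=np.load(n+"0.npz"); c=cloud(n,z["d"])
    if n=="side": pts=dict(cork=(243,222),cover=(337,200),green=(364,237),amber=(286,258),jar=(340,305),cream=(425,283),loupe=(357,268),bottle=(311,210))
    for k,(u,v) in pts.items(): print(n,k,np.median(c[v-2:v+3,u-2:u+3].reshape(-1,3),0),(z["d"][v,u]))
for yaw in(0,1.57,-1.57,3.1): print(solve_ik([.55,0,.22],down(yaw)))
print(down(0))
E
```

```text
scene cork [0.423  0.1851 0.0043] 0.90438694
scene cover [0.6491 0.1831 0.0177] 1.0328263
scene bottle [0.5435 0.103  0.0553] 0.9004122
scene green [0.6282 0.0218 0.0103] 0.92386264
scene amber [0.4427 0.0082 0.0183] 0.79202145
scene loupe [ 0.5475 -0.0802  0.0329] 0.79064053
scene jar [ 0.4665 -0.1558  0.0311] 0.6912165
scene cream [ 0.6321 -0.1656  0.023 ] 0.7911235
scene box [0.7618 0.1078 0.0986] 1.0129367
scene bulb [ 0.7835 -0.0898  0.0395] 0.92456126
scene boxbot [0.7605 0.2369 0.0072] 1.141711
scene boxr [ 0.7763 -0.0497  0.0079] 0.9609837
side cork [0.4244 0.1927 0.0042] 0.96580386
side cover [0.6524 0.181  0.012 ] 1.0433395
side green [0.6255 0.0126 0.0116] 0.9146305
side amber [0.4468 0.008  0.0202] 0.83074844
side jar [ 0.4699 -0.1572  0.0272] 0.71163946
side cream [ 0.6359 -0.1664  0.0214] 0.7786232
side loupe [ 0.5432 -0.0886  0.0316] 0.78963995
side bottle [0.5448 0.1027 0.051 ] 0.9234034
[-0.1031  0.0871  1.3698 -0.      1.6847 -0.1031]
[-0.1031  0.0871  1.3698  0.      1.6847 -1.6731]
[-0.1031  0.0871  1.3698 -0.      1.6847  1.4669]
None
[2.2214 2.2214 0.    ]
```

Run:
```python
from h import *
V=dict(cream=(.63,-.165),green=(.63,.015),cover=(.64,.16),cork=(.43,.17),amber=(.445,.01),amber2=(.445,-.06),cream2=(.57,-.165))
for k,(x,y) in V.items():
    move_to([x,y-.02,.15],down(0)); sleep(.3); st=state()
    p,d=snapshot("wrist"); np.savez(f"w_{k}.npz",p=p,d=d,tcp_pos=st["tcp_pos"],eef_rot=st["eef_rot"])
print(state()["time"])
ims=[np.load(f"w_{k}.npz")["p"][::2,::2,::-1] for k in("cream","green","cover","cork")]
cv2.imwrite("pics/w4.png",np.vstack([np.hstack(ims[:2]),np.hstack(ims[2:])]))
```

```text
7.4
```

View pics/w4.png

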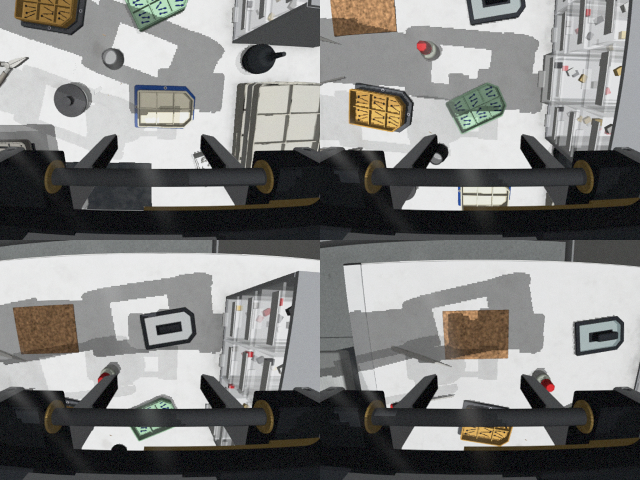

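The wrist mosaic shows all chamfered ends roughly toward +x: cream at yaw ≈0 (165,105), green turned left (478,107), amber slightly right (381,107), cover at (168,328). Next I'll make rectified views at 0.5 mm/px and estimate heights.

```bash
cat >> h.py <<'E'
def load(k):
    z=np.load(f"w_{k}.npz"); return z["p"],z["d"],{"tcp_pos":z["tcp_pos"],"eef_rot":z["eef_rot"]}
def ortho(p,st,c,z,half=.07,s=4000):
    n=int(2*half*s); i,j=np.mgrid[:n,:n]  # col=+x, row=-y
    P=np.stack([c[0]-half+(j+.5)/s,c[1]+half-(i+.5)/s,np.full(i.shape,z)],-1).reshape(-1,3)
    Rc,o,cp=campose("wrist",st)
    uv=cv2.projectPoints((P-o)@Rc,np.zeros(3),np.zeros(3),cp["mtx"],cp["D"])[0].reshape(n,n,2).astype(np.float32)
    return cv2.remap(p,uv[...,0],uv[...,1],cv2.INTER_LINEAR)
E
python3 - <<'E'
from h import *
O=dict(cream=((.635,-.166),.026,.036,("cream","cream2")),amber=((.445,.008),.026,.036,("amber","amber2","green")),green=((.627,.015),.018,.028,("green","cream")),cover=((.65,.182),.006,.013,("cover","cork","green")))
for k,(c,z0,z1,vs) in O.items():
    for v in vs:
        p,d,st=load(v); C=cloud("wrist",d,st); m=(abs(C[...,0]-c[0])<.07)&(abs(C[...,1]-c[1])<.07)&(d>0)
        t=m&(C[...,2]>z0)&(C[...,2]<z1); q=C[t]
        r=cv2.minAreaRect((q[:,:2]*1e3).astype(np.float32))
        b=C[m&(C[...,2]<.006)][:,2]
        print(k,v,t.sum(),"rimz",np.median(q[:,2]),"bench",np.median(b),np.array(r[0]),np.array(r[1]),r[2])
t=[ortho(*[load(v)[i] for i in(0,2)],c,z,.075,4000)[...,::-1] for v,c,z in(("cream",(.635,-.166),.032),("amber",(.445,.008),.032))]
cv2.imwrite("pics/o1.png",cv2.resize(np.hstack(t),(800,400)))
t=[ortho(*[load(v)[i] for i in(0,2)],c,z,.075,4000)[...,::-1] for v,c,z in(("green",(.627,.015),.024),("cover",(.65,.182),.010))]
cv2.imwrite("pics/o2.png",cv2.resize(np.hstack(t),(800,400)))
E
```

```text
cream cream 1401 rimz 0.03177328792492662 bench 0.0005209980912622147 [ 641.2488 -164.7058] [65.2659 96.6479] 88.86119842529297
cream cream2 1465 rimz 0.031768632111919826 bench 0.0004885054674103051 [ 641.3631 -164.8409] [64.7335 96.6011] 88.79257202148438
amber amber 1431 rimz 0.031804618053395683 bench 0.0005052647389714726 [446.5286  10.5507] [65.1757 97.5817] 79.05704498291016
amber amber2 1620 rimz 0.031844203391700715 bench 0.0004693617592562982 [446.0851  10.3408] [65.9287 97.445 ] 79.267333984375
amber green 1749 rimz 0.03130955648532563 bench 0.0005899749972612389 [446.7743  10.5715] [65.5658 98.003 ] 79.5460205078125
green green 1329 rimz 0.023872908275180238 bench 0.0005062860413637127 [627.78    14.8947] [97.1009 64.9642] 25.487215042114258
green cream 872 rimz 0.023658424866200345 bench 0.0004747313572939227 [625.772 -12.499] [ 45.1377 100.3377] 89.82939147949219
cover cover 6631 rimz 0.009898329194666933 bench 0.00048127344124426763 [658.1104 192.468 ] [96.0751 63.896 ] 9.643863677978516
cover cork 5555 rimz 0.0098167606237895 bench 0.00043551097553212736 [657.3722 192.291 ] [98.0033 64.8628] 9.252509117126465
cover green 4322 rimz 0.00986913316159821 bench 0.0004465247212631085 [659.5396 173.8833] [97.5473 38.3537] 1.762394666671753
```

View pics/o1.png

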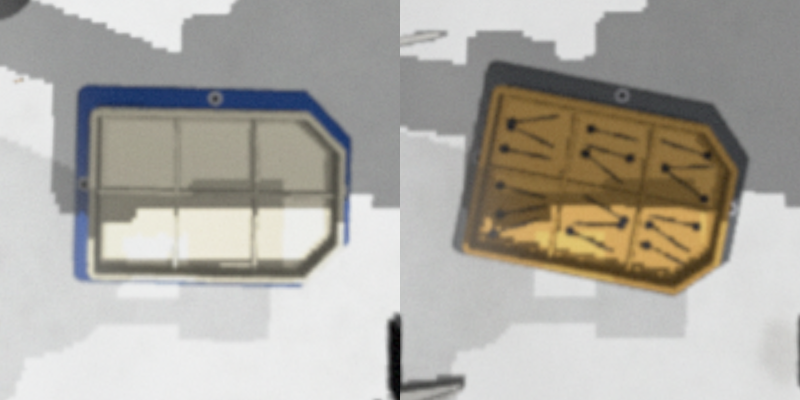

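View pics/o2.png

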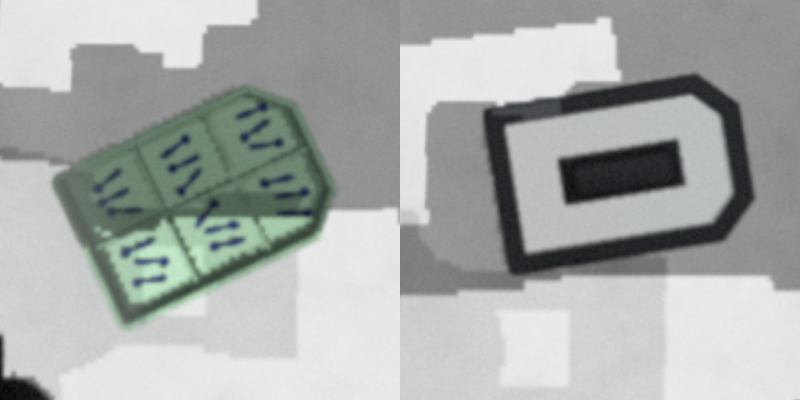

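```bash
cat >> h.py <<'E'
def toolx(yaw): return np.array([np.sin(yaw)*-1,np.cos(yaw),0])*1.0
def go(p,yaw,f=move_to,**k):
    p=np.array(p,float)
    return f(p,down(yaw)) if f is move_to else f(p,**k)
_n=[0]
def measure(c,z0,z1,yaw=np.pi/2,save=None,rb=.07):
    tx=toolx(yaw); move_to([c[0]-.02*tx[0],c[1]-.02*tx[1],.15],down(yaw)); sleep(.3)
    st=state(); p,d=snapshot("wrist")
    if save: np.savez(f"w_{save}.npz",p=p,d=d,tcp_pos=st["tcp_pos"],eef_rot=st["eef_rot"])
    C=cloud("wrist",d,st); t=(np.hypot(C[...,0]-c[0],C[...,1]-c[1])<rb)&(d>0)&(C[...,2]>z0)&(C[...,2]<z1)
    q=C[t]; r=cv2.minAreaRect((q[:,:2]*1e3).astype(np.float32)); a=r[2]; s=r[1]
    if s[0]<s[1]: a-=90
    a=(a+90)%180-90
    print("meas",save,t.sum(),"z",np.median(q[:,2]),np.array(r[0]),np.array(s),"yaw",np.radians(a))
    return np.array(r[0])/1e3,np.radians(a),np.median(q[:,2])
def line(p,feed=.1,tol=.0004,**k):
    "straight line with one correction for servo droop"
    p=np.array(p,float); c=p.copy(); hit=move_l(c,feed=feed,**k)
    for _ in range(2):
        e=p-state()["tcp_pos"]
        if hit or np.abs(e).max()<tol: break
        c=c+e; hit=move_l(c,feed=.03,**k)
    return hit
H=.10
def pick(xy,z,yaw):
    """z: TCP height"""
    move_to([*xy,H+.02],down(yaw)); line([*xy,z+.03],.15); line([*xy,z],.06); clamp()
    s=state(); print("grip gap",s["finger_gap"],"force",s["finger_force"],"tcp",s["tcp_pos"],"t",s["time"])
    g=s["tcp_pos"].copy(); line([*g[:2],g[2]+.03],.06); move_l([*g[:2],H+.02],feed=.2)
    s=state(); print("lifted gap",s["finger_gap"],s["finger_force"]); return g
def place(xy,z,yaw,release=True):
    move_to([*xy,H+.02],down(yaw)); line([*xy,z+.025],.15); line([*xy,z+.008],.05)
    f0=state()["force"]
    hit=move_l([*xy,z-.002],feed=.02,f_stop=6); s=state()
    print("place hit",hit,"tcp",s["tcp_pos"],"target z",z,"dF",s["force"]-f0,"t",s["time"])
    if release: rel()
def rel():
    ungrasp(); sleep(.1); p=state()["tcp_pos"]; move_l([*p[:2],p[2]+.02],feed=.05); move_l([*p[:2],max(H+.02,p[2]+.03)],feed=.2)
E
python3 - <<'E'
from h import *
c,a,z=measure((.6413,-.1648),.026,.036,save="cream_b")
print(measure((.43,.185),.002,.006,rb=.09,save="cork_b") if 0 else "")
g=pick(c,.0295,np.pi/2+a)
np.save("creamgrip.npy",[*g,a]); s=state(); print(s["force"])
p,d=snapshot("side"); cv2.imwrite("pics/side1.png",p[100:320,200:560,::-1])
E
```

```text
meas cream_b 1427 z 0.03186493892931558 [ 641.2771 -164.8219] [65.3966 96.2778] yaw -0.02030074435745602

grip gap 0.06376502099939765 force 29.999818615615368 tcp [ 0.6409 -0.1647  0.0288] t 12.1
lifted gap 0.06378950239434332 29.99967511743307
[ 0.1132  0.4746 -1.6182]
```

View pics/side1.png

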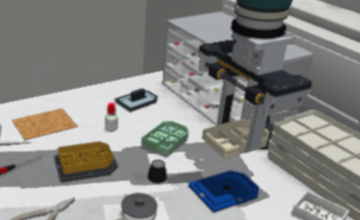

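The side view confirms the cream tray is held level (crop 228,140) and the blue nest is empty (222,190). I'll locate the cork pad from the existing wrist view, then place the cream tray there.

Run:
```python
from h import *
p,d,st=load("cork"); hsv=cv2.cvtColor(p,cv2.COLOR_RGB2HSV)
m=cv2.inRange(hsv,(5,70,50),(22,255,255)); m[310:]=0
m=cv2.morphologyEx(m,cv2.MORPH_OPEN,np.ones((3,3)))
v,u=np.nonzero(m); P=onplane("wrist",np.c_[u,v],.003,st)
r=cv2.minAreaRect((P[:,:2]*1e3).astype(np.float32)); print("cork",r)
z=cloud("wrist",d,st)[m>0][:,2]; print("z",np.median(z))
```

```text
cork ((424.94952392578125, 191.78933715820312), (118.59848022460938, 88.75210571289062), 1.1318608522415161)
z 0.003466245312676114
```

Run:
```python
from h import *
g=np.load("creamgrip.npy"); yc=np.pi/2+.02
place((.425,.192),g[2]-.005,yc,release=False)
np.save("creamcork.npy",[*state()["tcp_pos"],yc]); rel()
n,na,_=measure((.641,-.165),.0105,.017,save="bluenest")
np.save("blue.npy",[*n,na])
c,a,z=measure((.4464,.0105),.026,.036,save="amber_b"); np.save("grey_est.npy",[*c,a])
im=load("bluenest"); cv2.imwrite("pics/bn.png",ortho(im[0],im[2],n,.013,.065,4000)[...,::-1])
```

```text
place hit True tcp [0.425  0.192  0.0237] target z 0.023841713258017046 dF [1.0447 1.2613 5.1493] t 17.3167
meas bluenest 1003 z 0.01307102361898238 [ 640.2164 -164.2748] [ 75.8972 106.1975] yaw -0.0764716054371893
meas amber_b 1401 z 0.03180470428911153 [446.081   10.4878] [65.4668 96.211 ] yaw -0.19321553287855683
```

View pics/bn.png

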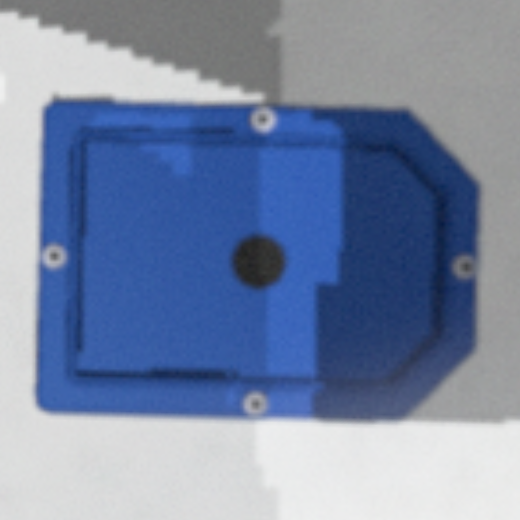

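The blue nest's rectified view shows screws at (54,256), (464,266), (263,119), (256,404). Corrected to z=8, that gives a nest centre of (0.6409,-0.1646) and yaw -0.024, which agrees with the cream tray's seat to within 0.5 mm. Now I'll move amber to the blue nest.

Run:
```python
from h import *
c,_,_=None,0,0
g0=np.load("grey_est.npy"); c,a=g0[:2],g0[2]
g=pick(c,.0295,np.pi/2+a)
na=-.0244; da=na-a; off=R.from_rotvec([0,0,da]).as_matrix()[:2,:2]@(g[:2]-c)
t=np.array([.6409,-.1646])+off
np.save("ambergrip.npy",[*g,a])
place(t,g[2],np.pi/2+na,release=False)
print("want",t,g[2])
```

```text
grip gap 0.06384526545111038 force 30.000213906168938 tcp [0.4462 0.0105 0.0297] t 25.025
lifted gap 0.06319042608544545 29.99973088502884
place hit True tcp [ 0.6411 -0.1646  0.0297] target z 0.02972622307360088 dF [0.454  0.092  4.9834] t 29.6083
want [ 0.641  -0.1646] 0.02972622307360088
```

Contact came at exactly the seat height. I'll release and look at the grey nest.

Run:
```python
from h import *
rel()
measure((.641,-.165),.026,.036,save="amber_in")
measure((.446,.0105),.0105,.017,save="greynest")
im=load("greynest"); cv2.imwrite("pics/gn.png",ortho(im[0],im[2],(.446,.0105),.008,.065,4000)[...,::-1])
```

```text
meas amber_in 1478 z 0.03180142159581503 [ 640.7455 -164.773 ] [65.6037 96.0708] yaw -0.02411545630288552
meas greynest 1007 z 0.013041101115375597 [446.9509  11.6248] [ 75.1924 107.8583] yaw -0.16173616984549322
```

View pics/gn.png

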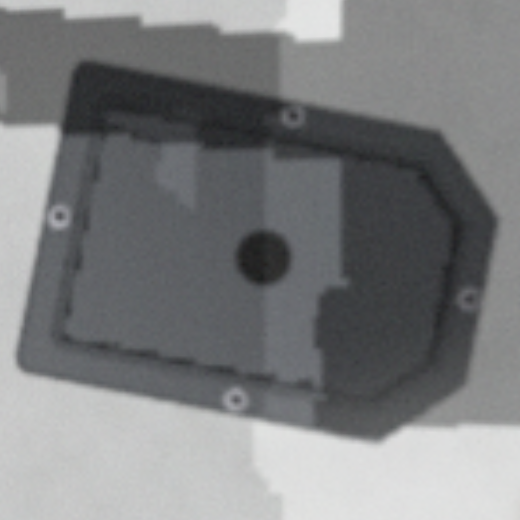

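Amber is seated (rim at 31.8 mm, yaw matched). Grey nest screws at (59,216), (468,298), (292,116), (236,399) put its centre at (0.4469,0.0111), yaw -0.196. Cream goes there next.

Run:
```python
from h import *
k=np.load("creamcork.npy"); cg=np.load("creamgrip.npy")
g=pick(k[:2],k[2],k[3])
place(np.array([.4469-.0004,.0112])+(g[:2]-k[:2]),g[2]+.005,np.pi/2-.196,release=False)
z=state()["tcp_pos"][2]-(g[2]+.005); print("dz",z)
if abs(z)<.0015:
    rel(); measure((.447,.011),.026,.036,save="cream_in")
    c,a,z=measure((.6278,.0149),.018,.028,yaw=np.pi/2+.445,save="green_b"); np.save("green.npy",[*c,a])
```

```text
grip gap 0.06380677106064356 force 30.000086724758148 tcp [0.4251 0.1921 0.0239] t 36.5
lifted gap 0.06366096771764705 29.999736472964287
place hit True tcp [0.4466 0.0112 0.0288] target z 0.028870657973011474 dF [-0.7015  0.2007  5.1783] t 40.875
dz -0.00011924746208135176
meas cream_in 1419 z 0.03181584733195364 [446.7077  11.0371] [65.5446 96.054 ] yaw -0.1954664366318918
meas green_b 1359 z 0.023756183113815943 [627.2153  14.5219] [95.704  65.4326] yaw 0.44456151405644084
```

Run:
```python
from h import *
g0=np.load("green.npy"); c,a=g0[:2],g0[2]
g=pick(c,.0215,np.pi/2+a)
na=-.0241; off=R.from_rotvec([0,0,na-a]).as_matrix()[:2,:2]@(g[:2]-c)
place(np.array([.64075,-.16477])+off,g[2]+.026,np.pi/2+na,release=False)
z=state()["tcp_pos"][2]-(g[2]+.026); print("dz",z)
if abs(z)<.0015:
    rel(); measure((.641,-.165),.044,.054,save="green_in")
    c,a,z=measure((.6578,.1924),.006,.013,save="cover_b"); np.save("cover.npy",[*c,a])
    im=load("cover_b"); C=cloud("wrist",im[1],im[2]); q=C[(np.hypot(C[...,0]-c[0],C[...,1]-c[1])<.03)&(C[...,2]>.027)&(C[...,2]<.036)]
    print("bar",np.median(q[:,2]),cv2.minAreaRect((q[:,:2]*1e3).astype(np.float32)))
```

```text
grip gap 0.06373859732420163 force 30.00017199665308 tcp [0.6274 0.0145 0.0218] t 47.025
lifted gap 0.06370222551598559 29.999850746244192
place hit True tcp [ 0.6409 -0.1648  0.0477] target z 0.04779916704236241 dF [-0.3877 -0.0157  6.1787] t 51.2667
dz -9.596999035996895e-05
meas green_in 1581 z 0.049885961465603645 [ 640.8091 -164.5208] [64.5579 96.3147] yaw -0.025372068863239405
meas cover_b 6198 z 0.009835935628906667 [658.1221 192.8338] [95.494  64.1463] yaw 0.16521623895519744
bar 0.031043404926783202 ((657.8634643554688, 192.75537109375), (38.24451446533203, 14.024227142333984), 8.946598052978516)
```

Run:
```python
from h import *
g0=np.load("cover.npy"); c,a=g0[:2],.163
c=np.array([.6580,.1928])
g=pick(c,.0265,np.pi/2+a)
na=-.0248; off=R.from_rotvec([0,0,na-a]).as_matrix()[:2,:2]@(g[:2]-c)
place(np.array([.6408,-.1646])+off,g[2]+.044,np.pi/2+na,release=False)
z=state()["tcp_pos"][2]-(g[2]+.044); print("dz",z)
if abs(z)<.0015:
    rel(); measure((.641,-.165),.048,.058,save="cover_in")
    im=load("cover_in"); cv2.imwrite("pics/fin.png",np.hstack([im[0][...,::-1][::1,160:480],cv2.resize(snapshot("side")[0][150:390,240:480,::-1],(480,480))]))
```

```text
grip gap 0.013830434910354862 force 30.00004380941391 tcp [0.6576 0.1927 0.0258] t 58.9833
lifted gap 0.013838962463634556 29.99980330467224
place hit True tcp [ 0.6404 -0.1647  0.0697] target z 0.06976037685851696 dF [-1.2244  0.4862  5.0586] t 63.6667
dz -4.1965646268501966e-05
meas cover_in 8346 z 0.053857652574745646 [ 640.8041 -164.5952] [63.7958 96.1672] yaw -0.026655845666712103
```

View pics/fin.png

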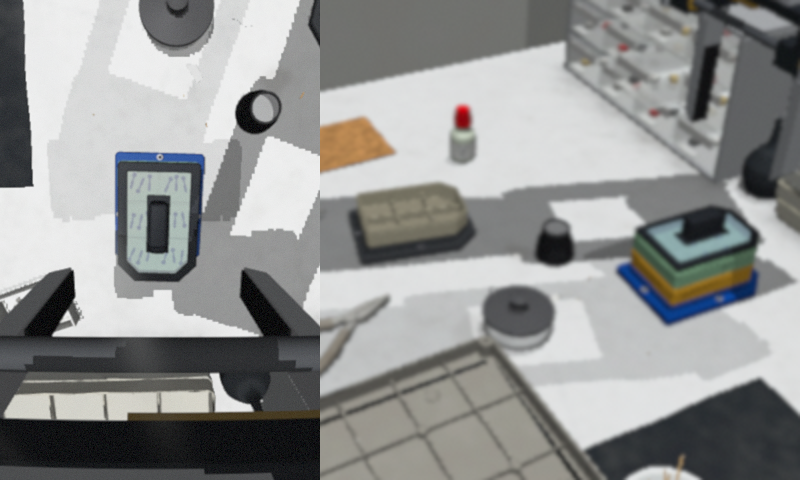

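The final views show the stack of amber, green and cover level and aligned in the blue nest (695,255), and cream in the grey nest (415,215). The bystanders are untouched and the gripper is clear.

```bash
python3 -c "
from bench import *
print(job_done(), state()['time'])"
```

```text
the job is handed in; nothing more can be done
the job is handed in; nothing more can be done
```

The job is handed in, with no verdict returned. By my camera measurements, amber, green and the dust cover are fully seated in the blue nest with chamfers matched, cream is seated in the grey nest, and it took about 66 s of the 131 s allowed.

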